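Clear the bobbin from a sliding lid's way and open the box

TASK

The sliding lid of the small wooden tool box is blocked by the tall bobbin standing just off the end where it slides out. With the lid still shut, take that bobbin away and stand it upright in the empty bay of the two-bay tray; then slide the lid fully open by its grip and let go.

Things in the scene. Friction and masses are not known exactly. Their poses are not given: they have to be found in the camera images.
- bobbin: Tall bobbin of pale turned wood, 110 mm high, 40 to 85 g, upright on the table 38 to 46 mm off the box's lid end. Round: foot disc 52 mm across, 9 mm thick; stem 24 mm across; plain cylindrical head 34 mm across, from 82 mm up to the top: take it by the head from above. Origin: centre of its underside, z up. The bobbins by the box's side and in the tray are shorter (78, 60 mm) with thin wide heads.
- empty_bay (a point): Floor centre of the empty bay of the fixed dark wooden tray (250 x 130 mm outside, walls 30 mm high and 6 mm thick, a crosswise wall splits it into two bays). The bay is 116 mm (x) by 118 mm (y) inside; its floor, this point, is 6 mm above the table. z is up; x runs along the tray towards the other bay, which holds a short bobbin.
- lid_knob (a point): Centre of the upright dark wooden grip on the pale lid of the fixed dark box (200 x 96 mm, 55 mm high). The grip is 16 mm thick along x, 36 mm wide along y and 36 mm high, and this point is 68 mm above the table, 18 mm above the lid. It moves with the lid. z is up; the lid slides out towards -x, past the box's near end, which is 34 mm from this point when shut.
- lid (a joint): How far the lid has been slid out, in m: 0 shut, 0.10 fully open at its stop. It slides level with a light drag of about 1.5 N and stays where it is left; shut (within a few mm) at the start.
Things that resemble listed ones, but are neither listed nor needed, are in the scene too. What is shaped like the bobbin but blue or green is not meant.

How it is judged:
On the way, in this order (a step that is already met when the one before it is completed fails the run):
1. the tall bobbin stands upright in the empty bay while the lid is still shut (x of bobbin in the frame of empty_bay between -0.045 and 0.045 m and y of bobbin in the frame of empty_bay between -0.045 and 0.045 m and z of bobbin in the frame of empty_bay below 0.012 m and angle between bobbin's own z axis and vertical below 0.17 rad and linear speed of bobbin below 0.03 m/s and value of joint lid below 0.02 m and contact force between the fingers and bobbin below 0.1 N), for 0.2 s.
2. the lid is slid open (value of joint lid above 0.085 m), for 0.2 s.
At the end, for the whole second after the job is handed in: The tall bobbin stands at rest on the floor of the tray's empty bay (axis within 45 mm of the bay's centre along x and y, which is anywhere inside it; upright within about 10 degrees) and the lid is at rest, slid out by more than 85 of its 100 mm (x of bobbin in the frame of empty_bay between -0.045 and 0.045 m and y of bobbin in the frame of empty_bay between -0.045 and 0.045 m and z of bobbin in the frame of empty_bay below 0.012 m and angle between bobbin's own z axis and vertical below 0.17 rad and linear speed of bobbin below 0.03 m/s and value of joint lid above 0.085 m and velocity of joint lid between -0.01 and 0.01 m/s); the robot touches nothing.
It also fails if it takes over 48 s, if anything falls off the work surface, if the arm or the gripper's body presses on something with over 40 N, if the wrist force passes 120 N, or if a joint passes its speed limit or range.

ROBOT

A 7-joint arm with a two-finger parallel gripper is mounted at the origin on the work surface. World frame = base frame: x ahead of the robot, y to its left, z up, the work surface at z = 0. Lengths are in m, angles in rad, forces in N, time in s.
With the tool pointing down it reaches from about 0.4 to 0.85 m from the base axis. Payload 4.5 kg.
Tool frame: the origin (TCP) lies on the centre line of the jaws, within the pads' length; the fingertips stand 11 mm ahead of it and the grasp point (between the pads) lies 8 mm behind it; z points along the fingers, y is the line along which they close (so a half turn about z gives the same grasp; the last joint's range is limited). The gripper opens to 88 mm and grips with 3 to 60 N. Pads are 18 mm wide; open, the fingers measure 123 mm over their backs; the gripper's body (75 mm by 187 mm) begins 45 mm behind the grasp point.
Start: joints at [0.034, 0.689, -0.195, 1.565, 0.157, 0.902, -0.215], TCP at [0.625, 0, 0.218] pointing down, gripper open.
Joint ranges: [-3.01, 3.01], [-0.46, 2.08], [-1.47, 1.51], [0.13, 2.56], [-1, 4.14], [0.04, 2.09], [-2.66, 2.66]. Speed limits (rad/s): [2.57, 2.57, 3.14, 3.14, 3.14, 3.14, 3.14].

INTERFACE

Orientations are given as a unit quaternion [x, y, z, w].
In Python, from plant import * gives the robot as it stands. The module is installed in compiled form; this text tells all that it offers.
- The arm moves only by the tool send_rows, never from a script. Its argument "motion" is a list of rows, each an object of numbers: "x", "y", "z": the shift along the tool's x, y, z in cm; "rx", "ry", "rz": the turn, a rotation vector about the tool's x, y, z in rad; "jaw": the finger opening in cm, from 0 to 8.81. In form: [{"x": .., "y": .., "z": .., "rx": .., "ry": .., "rz": .., "jaw": ..}, ...]. A call has exactly 5 rows; each row shifts and turns the commanded pose from where the row before left it, along the tool's axes as they then stand; what a row does not reach is not made up. A row lasts 1/10 s, in which the tool goes at most 50 mm and 8.59 degrees, less where a joint would pass 70% of its speed; a pose out of reach is approached as far as the arm can. A call is refused whole if a number of a shift passes 5 or a number of a turn 0.15, either way. A call with a gripper value outside its range is refused whole. The fingers move at their own pace and stop on an object; "grip_force" is the grip in N (left out, the last holds). Time passes only in rows, so rows that do not move let the fingers close, or fill a call up. It gives the time, the measured TCP pose, the force, the opening and the grip force at its end, in the units of the state.
- get_state(): the state, without advancing time (a new reading comes with each control period).
- snapshot(name): name is "scene" or "side" or "wrist"; returns a dict with "img" (384x512x3 uint8, red, green, blue), "vertical_fov" (degrees; the focal length in pixels is half the picture's height over the tangent of half this angle, whatever the lens; pixels are square), "cx", "cy" (the principal point, pixels), "extrinsics" (4x4, takes a point from camera to world coordinates). Camera axes: x right, y up, looking along -z (the intrinsics and any distortion apply to the point x, -y, -z); pixel columns grow to the right and rows downward; lengths in m; the calibration is good to about 2 mm. The wrist camera is an equidistant fisheye: a pixel r from the principal point sees the ray r / f radians off the axis. A picture is of the moment at which its call begins. There is no depth.
- finish_job(): hands the job in; it is judged then, once.
The state is a dict: "clock": time; "q": joint angles; "qd": joint speeds; "joint_torque": joint torques, N m; "tool_pos": TCP position; "eef_rot": TCP orientation; "contact_force": force on the tool from outside, world axes, zero at the start; "moment": the same for the moment, N m; "opening": opening from 0.0 (shut) to 1.0 (fully open); "finger_force": force on a finger pad.
Only numpy, scipy, OpenCV 4.12 (cv2) and the standard library are available. Lean on these libraries where they do the work, as an engineer would, in place of code of your own. Each camera call takes 0.05 s, during which the arm holds its last target. There are 200 camera calls.

## Working session

There is one attempt and no reset: what is moved stays moved. The work goes in short steps, Python scripts to look and compute and a tool call to move; the robot and the scene stay as the last step left them, time stands still between calls to the robot, and variables do not carry over. Pictures are saved under pics/ and viewed, at most 10 in all, crops included, and the job is handed in when it is done.

Besides the shell and the picture viewer there is one more tool, called after "Emit:" as name(argument=value, ...) on one line, values as JSON. send_rows: Moves the arm, as the interface text tells. Its arguments: {"type":"object","properties":{"motion":{"type":"array"},"grip_force":{"type":"number"}},"required":["motion"]}

```bash
mkdir -p pics
cat > h.py <<'E'
from plant import *
import numpy as np, cv2
def snap(n,f=None):
    s=snapshot(n); 
    if f: cv2.imwrite('pics/'+f,cv2.cvtColor(s['img'],cv2.COLOR_RGB2BGR))
    return s
def ray(s,u,v,fish=False):
    f=s['img'].shape[0]/2/np.tan(np.radians(s['vertical_fov'])/2)
    a,b=u-s['cx'],v-s['cy']
    if fish:
        r=np.hypot(a,b)+1e-9; t=r/f; d=np.array([np.sin(t)*a/r,-np.sin(t)*b/r,-np.cos(t)])
    else: d=np.array([a/f,-b/f,-1.])
    E=np.array(s['extrinsics']); d=E[:3,:3]@d
    return E[:3,3],d/np.linalg.norm(d)
def plane(s,u,v,z,fish=False):
    o,d=ray(s,u,v,fish); return o+d*(z-o[2])/d[2]
def tri(r1,r2):
    (o1,d1),(o2,d2)=r1,r2
    t=np.linalg.lstsq(np.c_[d1,-d2],o2-o1,rcond=None)[0]
    p,q=o1+t[0]*d1,o2+t[1]*d2
    return (p+q)/2,np.linalg.norm(p-q)
E
python3 - <<'E'
from h import *
S=[snap(n) for n in('scene','side')]
w=snap('wrist')
cv2.imwrite('pics/a.png',cv2.cvtColor(np.vstack([S[0]['img'],]),cv2.COLOR_RGB2BGR))
cv2.imwrite('pics/b.png',cv2.cvtColor(S[1]['img'],cv2.COLOR_RGB2BGR))
cv2.imwrite('pics/c.png',cv2.cvtColor(w['img'],cv2.COLOR_RGB2BGR))
for s in S+[w]: print(s['vertical_fov'],s['cx'],s['cy'],np.round(s['extrinsics'],3).tolist())
print(get_state())
E
```

```text
57.90487493267383 254.71107459985697 191.67557198022303 [[-0.158, -0.737, 0.657, 0.967], [0.987, -0.111, 0.113, 0.048], [-0.011, 0.666, 0.746, 0.604], [0.0, 0.0, 0.0, 1.0]]
57.199428660217755 259.1237026283056 194.5893513855811 [[-0.921, 0.264, -0.287, 0.335], [-0.39, -0.631, 0.671, 0.383], [-0.004, 0.73, 0.684, 0.507], [0.0, 0.0, 0.0, 1.0]]
65.70646984690485 254.2094842607087 191.0550504602518 [[1.0, -0.002, 0.002, 0.623], [0.001, 0.967, 0.255, 0.063], [-0.002, -0.255, 0.967, 0.383], [0.0, 0.0, 0.0, 1.0]]
{'clock': 0.15, 'q': array([ 0.03381049,  0.68974913, -0.19458474,  1.56608262,  0.15730871,
        0.90250116, -0.21510947]), 'qd': array([ 0.00025936, -0.0043326 , -0.00226187, -0.00344242,  0.00058354,
        0.00211271, -0.00047801]), 'joint_torque': array([-1.46674727e-03, -5.27863634e+01, -1.26819178e+00, -1.53587687e+01,
       -5.24473807e-02,  3.92338901e-03,  1.12435155e-04]), 'tool_pos': array([ 6.24502646e-01, -1.44236487e-05,  2.17228080e-01]), 'eef_rot': array([ 7.07073989e-01,  7.07139251e-01, -5.01445376e-04, -4.49240482e-04]), 'contact_force': array([0.24853856, 0.03361783, 0.35023287]), 'moment': array([ 0.01702042, -0.11044963, -0.02502761]), 'finger_force': 0.0, 'opening': 0.9990787192194032}
```

View pics/a.png

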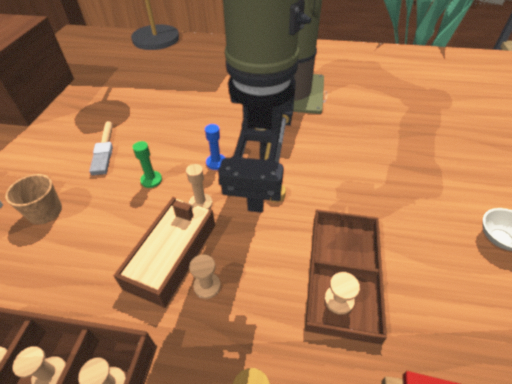

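View pics/b.png

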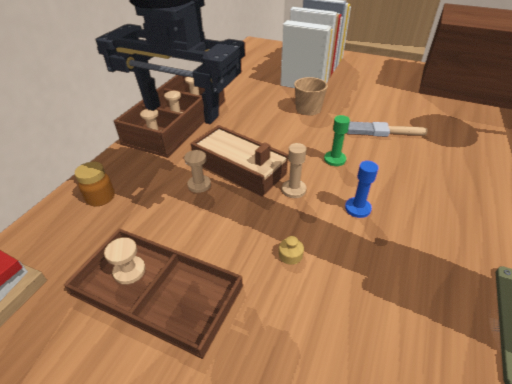

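View pics/c.png

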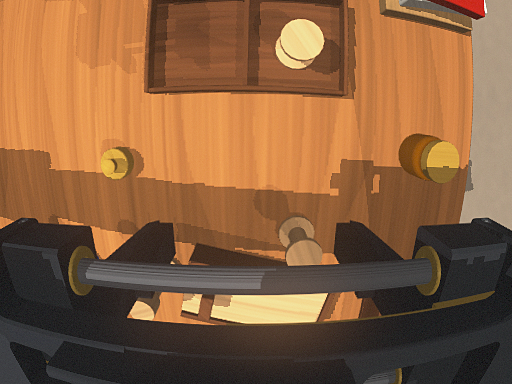

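The scene view shows the tall pale bobbin's head at (195,172), the blue one at (213,130), the green one at (142,147), the short bobbin by the box at (203,265), and the tray with its empty bay at about (345,240). In the side view the same things are at (297,150), (366,170), (340,125), (197,160) and (190,300). Only the pale tall one stands at the box's grip end with a plain cylindrical head. One enlarged crop to confirm it:

Run:
```python
import cv2,numpy as np
a=cv2.imread('pics/a.png');b=cv2.imread('pics/b.png')
f=lambda i,x,y,w,h,k:cv2.resize(i[y:y+h,x:x+w],None,fx=k,fy=k,interpolation=cv2.INTER_CUBIC)
top=np.hstack([f(a,150,155,80,60,5),f(b,240,135,80,60,5)])
bot=np.hstack([f(a,298,200,100,75,4)[:300],f(b,150,245,100,75,4)])
bot=np.hstack([f(a,298,205,100,75,4),f(b,60,225,200,150,2)])
cv2.imwrite('pics/d.png',np.vstack([top,bot]))
```

```text
(no output)
```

View pics/d.png

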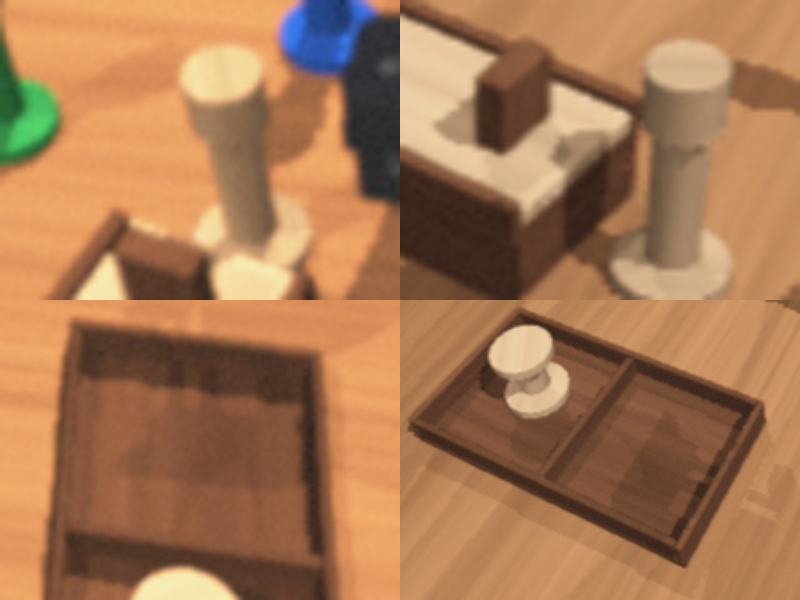

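Run:
```python
from h import *
a=snap('scene');b=snap('side')
P={'head':((194.4,169.4),(297.4,147)),'foot':((200.4,202),(294.2,187.4)),'grip':((183.6,204.8),(262.6,148.8)),
'c1':((316.75,210.5),(242.5,276.5)),'c2':((378,218),(203.5,356)),'d1':((314.2,265),(176,256.5)),'d2':((378.5,272.5),(134,315))}
for k,(u,v) in P.items():
    p,e=tri(ray(a,*u),ray(b,*v)); print(k,p.round(4),round(e,4))
for n,u in dict(nearL=(174,197.4),farL=(118,275),farR=(163,300),nearR=(213,212)).items(): print(n,plane(a,*u,.055).round(4))
print('grip side edge',plane(b,240+78/5,135+82/5,.086).round(4),plane(b,264,135+42/5,.086).round(4),plane(b,240+108/5,135+97/5,.086).round(4))
```

```text
head [ 0.4866 -0.1591  0.1077] 0.0015
foot [ 0.486  -0.1601  0.0027] 0.0004
grip [ 0.5606 -0.1636  0.0808] 0.0002
c1 [0.4877 0.0986 0.0234] 0.0028
c2 [0.4845 0.2292 0.0168] 0.0006
d1 [0.6142 0.1    0.0126] 0.0028
d2 [0.6126 0.2187 0.0145] 0.0051
nearL [ 0.524 -0.2    0.055]
farL [ 0.7124 -0.2415  0.055 ]
farR [ 0.7444 -0.1478  0.055 ]
nearR [ 0.5499 -0.1097  0.055 ]
grip side edge [ 0.5674 -0.1431  0.086 ] [ 0.5624 -0.1754  0.086 ] [ 0.5524 -0.1385  0.086 ]
```

The crop confirms it: a pale tall bobbin with a plain cylindrical head, just off the grip end of the box. The tray's empty bay is the one nearer the robot, centred at about (0.55, 0.163). I'm moving above the bobbin and turning the jaws across the lid's axis, which lies at about -13°.

Emit:
send_rows(motion=[{"x": -3.2, "y": -2.76, "jaw": 8.8}, {"x": -3.2, "y": -2.76}, {"x": -3.2, "y": -2.76}, {"x": -3.2, "y": -2.76}, {"x": -3.2, "y": -2.76}], grip_force=20)

```text
schema error: expected keys x, y, z, rx, ry, rz, jaw
```

Emit:
send_rows(motion=[{"rz": -0.135}, {"rz": -0.135}, {"rz": -0.135}, {"rz": -0.135}, {"rz": -0.135}])

```text
schema error: expected keys x, y, z, rx, ry, rz, jaw
```

Emit:
send_rows(motion=[{"rz": -0.135}, {"rz": -0.135}, {"rz": -0.135}, {"rz": -0.135}, {"rz": -0.135}])

```text
schema error: expected keys x, y, z, rx, ry, rz, jaw
```

Run:
```python
from h import *
s=snap('wrist');i=cv2.cvtColor(s['img'],cv2.COLOR_RGB2BGR);cv2.imwrite('pics/e.png',cv2.resize(i,(768,576)))
t=get_state();print(t['clock'],t['tool_pos'],t['eef_rot'],t['contact_force'],t['opening']);print(np.round(s['extrinsics'],3))
```

```text
0.3 [ 6.24828810e-01 -7.42095875e-06  2.17590042e-01] [ 7.07093109e-01  7.07120413e-01 -1.78929470e-04 -1.53494147e-04] [-0.05066776  0.25311305 -0.35011049] 1.0013751903328907
[[ 1.    -0.001  0.001  0.624]
 [ 0.001  0.967  0.255  0.063]
 [-0.002 -0.255  0.967  0.384]
 [ 0.     0.     0.     1.   ]]
```

View pics/e.png

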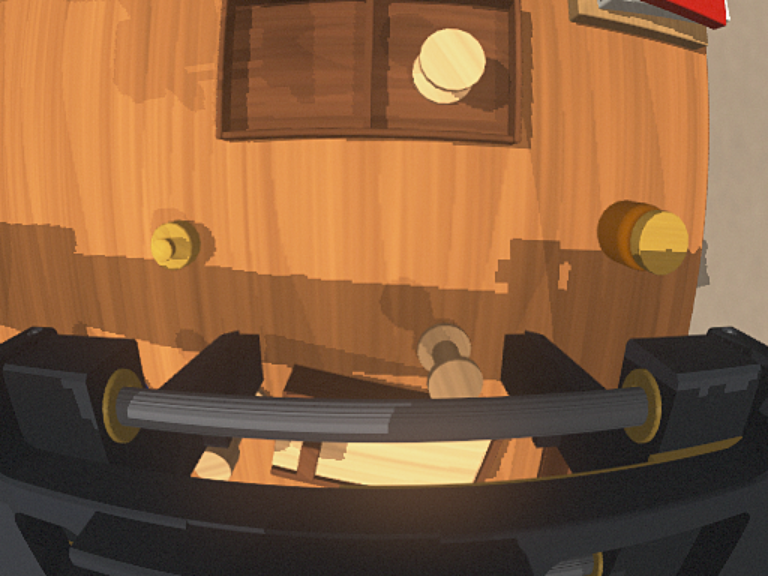

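The rows were refused because every key is required, so the picture only shows the unmoved start view. I'll resend them with all the keys.

Emit:
send_rows(motion=[{"x": -3.2, "y": -2.76, "z": 0, "rx": 0, "ry": 0, "rz": 0, "jaw": 8.8}, {"x": -3.2, "y": -2.76, "z": 0, "rx": 0, "ry": 0, "rz": 0, "jaw": 8.8}, {"x": -3.2, "y": -2.76, "z": 0, "rx": 0, "ry": 0, "rz": 0, "jaw": 8.8}, {"x": -3.2, "y": -2.76, "z": 0, "rx": 0, "ry": 0, "rz": 0, "jaw": 8.8}, {"x": -3.2, "y": -2.76, "z": 0, "rx": 0, "ry": 0, "rz": 0, "jaw": 8.8}], grip_force=20)

```text
clock: 0.8
tool_pos: [0.4859, -0.1611, 0.2179]
eef_rot: [0.707, 0.707, 0.0, 0.0]
contact_force: [0.1, -0.2, -0.4]
opening: 1.002
finger_force: 0.0
```

Emit:
send_rows(motion=[{"x": 0, "y": 0, "z": 0, "rx": 0, "ry": 0, "rz": -0.135, "jaw": 8.8}, {"x": 0, "y": 0, "z": 0, "rx": 0, "ry": 0, "rz": -0.135, "jaw": 8.8}, {"x": 0, "y": 0, "z": 0, "rx": 0, "ry": 0, "rz": -0.135, "jaw": 8.8}, {"x": 0, "y": 0, "z": 0, "rx": 0, "ry": 0, "rz": -0.135, "jaw": 8.8}, {"x": 0, "y": 0, "z": 0, "rx": 0, "ry": 0, "rz": -0.135, "jaw": 8.8}])

```text
clock: 1.3
tool_pos: [0.487, -0.1601, 0.2179]
eef_rot: [0.431, 0.903, 0.0, 0.0]
contact_force: [1.0, 0.2, 0.2]
opening: 0.997
finger_force: 0.0
```

Emit:
send_rows(motion=[{"x": 0, "y": 0, "z": 0, "rx": 0, "ry": 0, "rz": -0.135, "jaw": 8.8}, {"x": 0, "y": 0, "z": 0, "rx": 0, "ry": 0, "rz": -0.135, "jaw": 8.8}, {"x": 0, "y": 0, "z": 0, "rx": 0, "ry": 0, "rz": -0.135, "jaw": 8.8}, {"x": 0, "y": 0, "z": 0, "rx": 0, "ry": 0, "rz": -0.135, "jaw": 8.8}, {"x": 0, "y": 0, "z": 0, "rx": 0, "ry": 0, "rz": -0.135, "jaw": 8.8}])

```text
clock: 1.8
tool_pos: [0.487, -0.1601, 0.2179]
eef_rot: [0.108, 0.994, -0.0, 0.0]
contact_force: [-0.3, -0.5, -0.5]
opening: 1.001
finger_force: 0.0
```

Run:
```python
from h import *
s=snap('wrist');i=cv2.cvtColor(s['img'],cv2.COLOR_RGB2BGR);cv2.imwrite('pics/f.png',cv2.resize(i,(768,576)))
np.savez('w1',**s)
t=get_state();print(t['clock'],t['tool_pos'],t['eef_rot'],t['contact_force'],t['opening']);print(np.round(s['extrinsics'],3))
```

```text
1.85 [ 0.48696573 -0.16032942  0.21774331] [ 1.05238752e-01  9.94446984e-01 -3.75461312e-05  7.43357667e-06] [-0.00923105 -1.0312578   0.45875026] 1.0013368522079307
[[ 0.213 -0.945 -0.248  0.422]
 [ 0.977  0.206  0.055 -0.148]
 [-0.001 -0.254  0.967  0.384]
 [ 0.     0.     0.     1.   ]]
```

View pics/f.png

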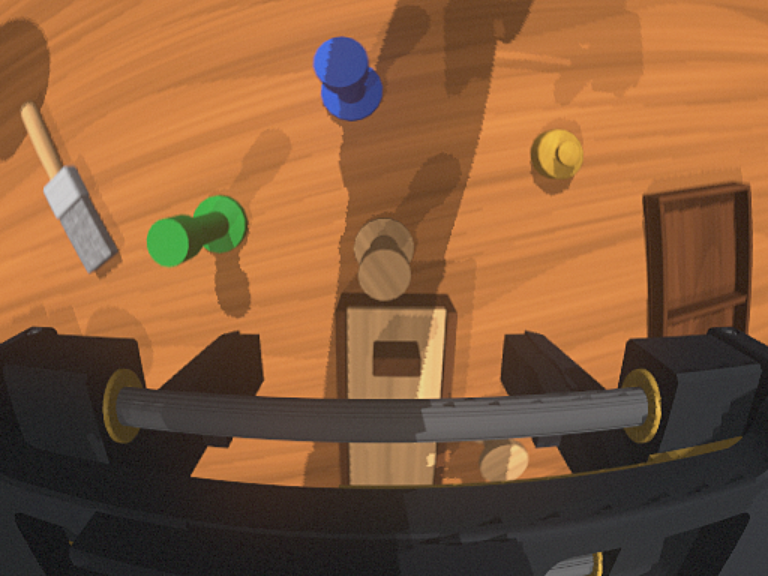

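From above: the bobbin head is at (384,274), the grip top at (396,357), the box end edge at row 296, and the box is square to the jaws. I'll cast these onto planes and compare.

Run:
```python
from h import *
s=dict(np.load('w1.npz'))
R=np.array(s['extrinsics'])
tcp=np.array([.487,-.1603]);a=get_state()
from scipy.spatial.transform import Rotation as Ro
T=Ro.from_quat(a['eef_rot']).as_matrix()[:2,:2]
for n,u,v,z in [('head',384,274,.11),('foot',384,247,.009),('griptop',396,345,.086),('griptopN',396,343,.086),('gripL',373,344,.086),('gripR',418,344,.086),('endL',343,298,.055),('endR',455,298,.055)]:
    p=plane(s,u/1.5,v/1.5,z,True);print(n,p.round(4),'tool',((p[:2]-tcp)@T*100).round(2))
```

```text
head [ 0.4848 -0.1601  0.11  ] tool [ 0.22 -0.02]
foot [ 0.4848 -0.1595  0.009 ] tool [0.23 0.03]
griptop [ 0.5434 -0.1637  0.086 ] tool [-5.59  0.84]
griptopN [ 0.5419 -0.1634  0.086 ] tool [-5.43  0.84]
gripL [ 0.5391 -0.1798  0.086 ] tool [-5.5  -0.81]
gripR [ 0.5461 -0.1481  0.086 ] tool [-5.52  2.43]
endL [ 0.5092 -0.1974  0.055 ] tool [-2.95 -3.16]
endR [ 0.5277 -0.1127  0.055 ] tool [-2.98  5.51]
```

Emit:
send_rows(motion=[{"x": 0.15, "y": 0, "z": 3.2, "rx": 0, "ry": 0, "rz": 0, "jaw": 8.8}, {"x": 0, "y": 0, "z": 3.2, "rx": 0, "ry": 0, "rz": 0, "jaw": 8.8}, {"x": 0, "y": 0, "z": 3.2, "rx": 0, "ry": 0, "rz": 0, "jaw": 8.8}, {"x": 0, "y": 0, "z": 2, "rx": 0, "ry": 0, "rz": 0, "jaw": 8.8}, {"x": 0, "y": 0, "z": 1, "rx": 0, "ry": 0, "rz": 0, "jaw": 8.8}])

```text
clock: 2.35
tool_pos: [0.4847, -0.1596, 0.0902]
eef_rot: [0.111, 0.994, -0.0, -0.001]
contact_force: [0.1, 0.6, -0.0]
opening: 0.997
finger_force: 0.0
```

Emit:
send_rows(motion=[{"x": 0, "y": 0, "z": 0, "rx": 0, "ry": 0, "rz": 0, "jaw": 6}, {"x": 0, "y": 0, "z": 0, "rx": 0, "ry": 0, "rz": 0, "jaw": 4}, {"x": 0, "y": 0, "z": 0, "rx": 0, "ry": 0, "rz": 0, "jaw": 2.5}, {"x": 0, "y": 0, "z": 0, "rx": 0, "ry": 0, "rz": 0, "jaw": 2.5}, {"x": 0, "y": 0, "z": 0, "rx": 0, "ry": 0, "rz": 0, "jaw": 2.5}])

```text
clock: 2.85
tool_pos: [0.486, -0.1598, 0.0925]
eef_rot: [0.11, 0.994, -0.0, 0.001]
contact_force: [-0.2, 0.4, -0.0]
opening: 0.572
finger_force: 0.0
```

Emit:
send_rows(motion=[{"x": 0, "y": 0, "z": 0, "rx": 0, "ry": 0, "rz": 0, "jaw": 2.5}, {"x": 0, "y": 0, "z": 0, "rx": 0, "ry": 0, "rz": 0, "jaw": 2.5}, {"x": 0, "y": 0, "z": 0, "rx": 0, "ry": 0, "rz": 0, "jaw": 2.5}, {"x": 0, "y": 0, "z": 0, "rx": 0, "ry": 0, "rz": 0, "jaw": 2.5}, {"x": 0, "y": 0, "z": 0, "rx": 0, "ry": 0, "rz": 0, "jaw": 2.5}])

```text
clock: 3.35
tool_pos: [0.4855, -0.1596, 0.0918]
eef_rot: [0.11, 0.994, 0.0, -0.0]
contact_force: [0.3, 1.1, -1.0]
opening: 0.284
finger_force: 0.0
```

The fingers closed to 25 mm with no force, so the head isn't between the pads. I'll look before doing anything else.

Run:
```python
from h import *
a=snap('scene');b=snap('side');w=snap('wrist')
g=lambda s,x,y:cv2.resize(s['img'][y:y+120,x:x+160],(400,300),interpolation=cv2.INTER_CUBIC)
top=np.hstack([g(a,130,120),g(b,220,80)])
cv2.imwrite('pics/g.png',cv2.cvtColor(np.vstack([top,np.hstack([cv2.resize(w['img'],(400,300)),cv2.resize(a['img'],(400,300))])]),cv2.COLOR_RGB2BGR))
```

```text
(no output)
```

View pics/g.png

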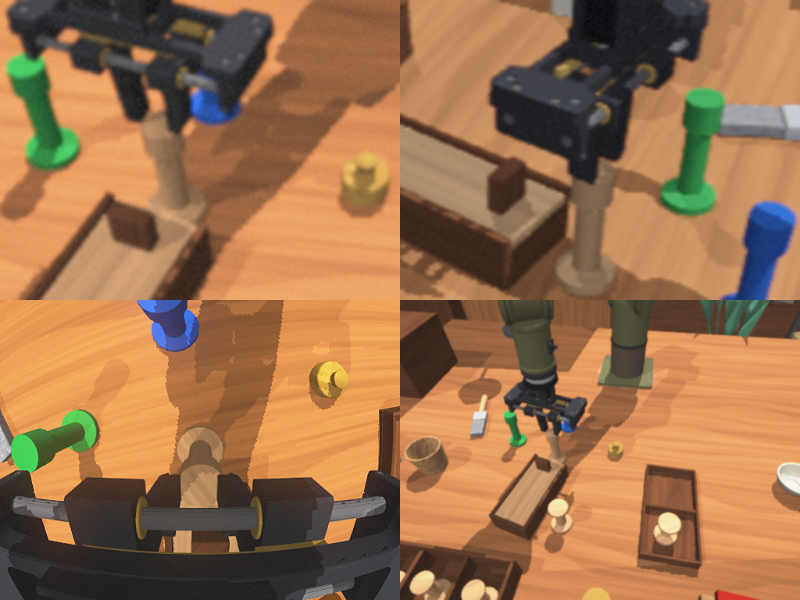

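Run:
```python
from h import *
a=snap('scene');b=snap('side');w=snap('wrist')
g=lambda s,x,y,W,H,k:cv2.resize(s['img'][y:y+H,x:x+W],None,fx=k,fy=k,interpolation=cv2.INTER_CUBIC)
t=np.hstack([g(a,165,145,50,37,8),g(b,270,135,50,37,8)])
w2=g(w,190,150,133,98,3); w2=np.pad(w2,((0,0),(0,800-w2.shape[1]),(0,0)))
cv2.imwrite('pics/h.png',cv2.cvtColor(np.vstack([t,w2]),cv2.COLOR_RGB2BGR))
np.savez('w2',**w)
def proj(s,p):
    f=192/np.tan(np.radians(s['vertical_fov'])/2);E=np.array(s['extrinsics']);c=E[:3,:3].T@(np.array(p)-E[:3,3])
    return np.round([s['cx']-f*c[0]/c[2],s['cy']+f*c[1]/c[2]],1)
def projf(s,p):
    f=192/np.tan(np.radians(s['vertical_fov'])/2);E=np.array(s['extrinsics']);c=E[:3,:3].T@(np.array(p)-E[:3,3]);r=np.hypot(c[0],c[1]);t=np.arctan2(r,-c[2])*f
    return np.round([s['cx']+t*c[0]/r,s['cy']-t*c[1]/r],1)
st=get_state();P=st['tool_pos'];print(P,st['opening'],st['finger_force'])
n=np.array([.217,.976,0])
for nm,q in dict(tipc=P-[0,0,.011],tipL=P-[0,0,.011]+n*.0125,tipR=P-[0,0,.011]-n*.0125,head=[.485,-.16,.11]).items():
    print(nm,proj(a,q),proj(b,q),projf(w,q))
```

```text
[ 0.48555981 -0.15968979  0.09180872] 0.281109732773898 0.0
tipc [195.9 177.8] [296.8 158.4] [257.3 220.6]
tipL [201.2 179.4] [293.5 161.6] [276.9 220.5]
tipR [190.6 176.3] [300.  155.3] [237.6 220.6]
head [193.8 167.7] [298.2 146.3] [256.9 238.5]
```

View pics/h.png

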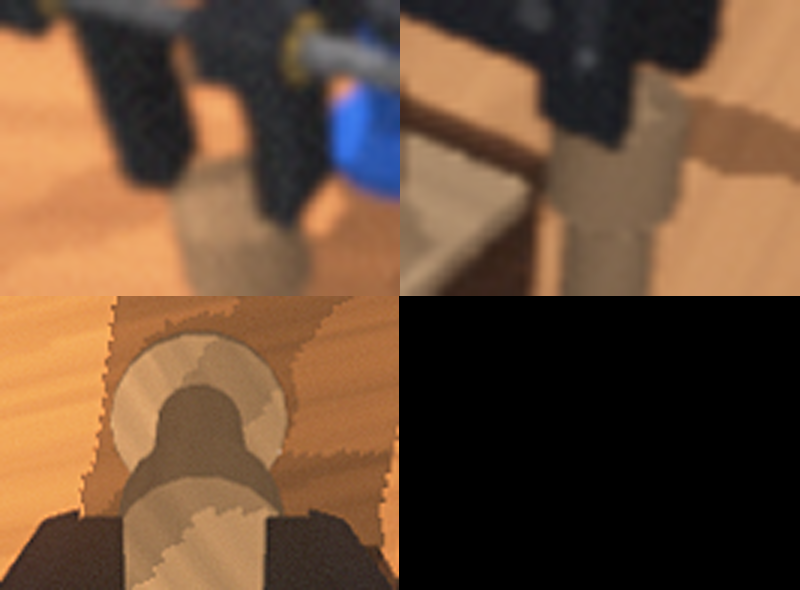

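Run:
```python
from h import *
a=snap('scene');b=snap('side');w=dict(np.load('w2.npz'))
print('tip+y',tri(ray(a,200,172),ray(b,295,152.5)))
print('tip+y w',tri(ray(a,200,172),ray(w,282,222,True)), tri(ray(b,295,152.5),ray(w,282,222,True)))
print('head topedge back, w',[plane(w,256.5,150+477/3,z,True).round(4) for z in(.09,.1,.11)])
```

```text
tip+y (array([ 0.48719507, -0.14782186,  0.10223526]), np.float64(0.0012430034277641628))
tip+y w (array([ 0.48378764, -0.14671253,  0.09839646]), np.float64(0.004157849189547921)) (array([ 0.48357829, -0.14483061,  0.10425625]), np.float64(0.005129853136933032))
head topedge back, w [array([ 0.5468, -0.1737,  0.09  ]), array([ 0.5393, -0.1721,  0.1   ]), array([ 0.5318, -0.1705,  0.11  ])]
```

The two-view fingertip height comes out at about 0.102, above the 0.081 that the pose implies. So the tips closed just above the head, and the images override the nominal offset. I'm opening, going 2.2 cm lower and closing again.

Emit:
send_rows(motion=[{"x": 0, "y": 0, "z": 0, "rx": 0, "ry": 0, "rz": 0, "jaw": 8.8}, {"x": 0, "y": 0, "z": 0, "rx": 0, "ry": 0, "rz": 0, "jaw": 8.8}, {"x": 0, "y": 0, "z": 0, "rx": 0, "ry": 0, "rz": 0, "jaw": 8.8}, {"x": 0, "y": 0, "z": 0, "rx": 0, "ry": 0, "rz": 0, "jaw": 8.8}, {"x": 0, "y": 0, "z": 0, "rx": 0, "ry": 0, "rz": 0, "jaw": 8.8}])

```text
clock: 4.25
tool_pos: [0.4856, -0.1597, 0.0918]
eef_rot: [0.11, 0.994, 0.0, 0.0]
contact_force: [-0.8, 0.5, 0.1]
opening: 0.712
finger_force: 0.0
```

Emit:
send_rows(motion=[{"x": 0, "y": 0, "z": 0, "rx": 0, "ry": 0, "rz": 0, "jaw": 8.8}, {"x": 0, "y": 0, "z": 0.8, "rx": 0, "ry": 0, "rz": 0, "jaw": 8.8}, {"x": 0, "y": 0, "z": 0.8, "rx": 0, "ry": 0, "rz": 0, "jaw": 8.8}, {"x": 0, "y": 0, "z": 0.6, "rx": 0, "ry": 0, "rz": 0, "jaw": 8.8}, {"x": 0, "y": 0, "z": 0, "rx": 0, "ry": 0, "rz": 0, "jaw": 8.8}])

```text
clock: 4.75
tool_pos: [0.4848, -0.1594, 0.0687]
eef_rot: [0.11, 0.994, 0.0, -0.001]
contact_force: [0.1, -0.5, -0.2]
opening: 1.0
finger_force: 0.0
```

Emit:
send_rows(motion=[{"x": 0, "y": 0, "z": 0, "rx": 0, "ry": 0, "rz": 0, "jaw": 6}, {"x": 0, "y": 0, "z": 0, "rx": 0, "ry": 0, "rz": 0, "jaw": 4}, {"x": 0, "y": 0, "z": 0, "rx": 0, "ry": 0, "rz": 0, "jaw": 2.5}, {"x": 0, "y": 0, "z": 0, "rx": 0, "ry": 0, "rz": 0, "jaw": 2.5}, {"x": 0, "y": 0, "z": 0, "rx": 0, "ry": 0, "rz": 0, "jaw": 2}])

```text
clock: 5.25
tool_pos: [0.4857, -0.1597, 0.07]
eef_rot: [0.11, 0.994, -0.0, 0.0]
contact_force: [0.4, -0.1, -0.1]
opening: 0.571
finger_force: 0.0
```

Emit:
send_rows(motion=[{"x": 0, "y": 0, "z": 0, "rx": 0, "ry": 0, "rz": 0, "jaw": 2}, {"x": 0, "y": 0, "z": 0, "rx": 0, "ry": 0, "rz": 0, "jaw": 2}, {"x": 0, "y": 0, "z": 0, "rx": 0, "ry": 0, "rz": 0, "jaw": 2}, {"x": 0, "y": 0, "z": 0, "rx": 0, "ry": 0, "rz": 0, "jaw": 2}, {"x": 0, "y": 0, "z": 0, "rx": 0, "ry": 0, "rz": 0, "jaw": 2}])

```text
clock: 5.75
tool_pos: [0.4856, -0.1596, 0.0699]
eef_rot: [0.11, 0.994, 0.0, 0.0]
contact_force: [0.9, 0.3, 0.7]
opening: 0.376
finger_force: 20.0
```

The head is held (33 mm, 20 N). I'm lifting and re-checking the bay centre with the rim plane.

Emit:
send_rows(motion=[{"x": 0, "y": 0, "z": -1, "rx": 0, "ry": 0, "rz": 0, "jaw": 2}, {"x": 0, "y": 0, "z": -2, "rx": 0, "ry": 0, "rz": 0, "jaw": 2}, {"x": 0, "y": 0, "z": -2.5, "rx": 0, "ry": 0, "rz": 0, "jaw": 2}, {"x": 0, "y": 0, "z": -2.5, "rx": 0, "ry": 0, "rz": 0, "jaw": 2}, {"x": 0, "y": 0, "z": -1, "rx": 0, "ry": 0, "rz": 0, "jaw": 2}])

```text
clock: 6.25
tool_pos: [0.4866, -0.1597, 0.1623]
eef_rot: [0.11, 0.994, -0.0, 0.002]
contact_force: [-0.5, -1.0, -0.3]
opening: 0.378
finger_force: 20.0
```

Run:
```python
from h import *
from scipy.spatial.transform import Rotation as Ro
a=snap('scene');b=snap('side')
for s,ps in((a,[(316.75,210.5),(378,218),(314.2,265),(378.5,272.5)]),(b,[(242.5,276.5),(203.5,356),(176,256.5),(134,315)])):
    q=np.array([plane(s,*p,.03)[:2] for p in ps]);print(q.round(4).tolist(),q.mean(0).round(4))
st=get_state();R=Ro.from_quat(st['eef_rot']).as_matrix()
print(st['clock'],st['tool_pos'],st['opening'],st['finger_force'])
print('tool cm',((np.array([.549,.163,0])-st['tool_pos'])@R*100).round(2))
```

```text
[[0.4941, 0.0991], [0.4952, 0.2249], [0.6254, 0.0997], [0.6231, 0.2164]] [0.5595 0.16  ]
[[0.4851, 0.1011], [0.4806, 0.2336], [0.6038, 0.1087], [0.6027, 0.2216]] [0.5431 0.1663]
6.35 [ 0.48640417 -0.15991733  0.16118413] 0.3791927654872489 19.999902943764027
tool cm [ 1.03 32.88 16.11]
```

Emit:
send_rows(motion=[{"x": 0.1, "y": 1.5, "z": 0, "rx": 0, "ry": 0, "rz": 0, "jaw": 2}, {"x": 0.1, "y": 2.5, "z": 0, "rx": 0, "ry": 0, "rz": 0, "jaw": 2}, {"x": 0.1, "y": 3, "z": 0, "rx": 0, "ry": 0, "rz": 0, "jaw": 2}, {"x": 0.1, "y": 3, "z": 0, "rx": 0, "ry": 0, "rz": 0, "jaw": 2}, {"x": 0.1, "y": 3, "z": 0, "rx": 0, "ry": 0, "rz": 0, "jaw": 2}])

```text
clock: 6.85
tool_pos: [0.5084, -0.0308, 0.1586]
eef_rot: [0.11, 0.994, -0.0, -0.001]
contact_force: [-0.3, 0.5, -0.1]
opening: 0.372
finger_force: 20.0
```

Emit:
send_rows(motion=[{"x": 0.1, "y": 3, "z": 0, "rx": 0, "ry": 0, "rz": 0, "jaw": 2}, {"x": 0, "y": 3, "z": 0, "rx": 0, "ry": 0, "rz": 0, "jaw": 2}, {"x": 0, "y": 3, "z": 0, "rx": 0, "ry": 0, "rz": 0, "jaw": 2}, {"x": 0, "y": 3, "z": 0, "rx": 0, "ry": 0, "rz": 0, "jaw": 2}, {"x": 0, "y": 3, "z": 0, "rx": 0, "ry": 0, "rz": 0, "jaw": 2}])

```text
clock: 7.35
tool_pos: [0.5403, 0.1157, 0.1584]
eef_rot: [0.11, 0.994, -0.001, -0.001]
contact_force: [0.9, -0.4, -0.8]
opening: 0.377
finger_force: 20.0
```

Emit:
send_rows(motion=[{"x": 0, "y": 2.5, "z": 0, "rx": 0, "ry": 0, "rz": 0, "jaw": 2}, {"x": 0, "y": 1.5, "z": 0, "rx": 0, "ry": 0, "rz": 0, "jaw": 2}, {"x": 0, "y": 0.9, "z": 0, "rx": 0, "ry": 0, "rz": 0, "jaw": 2}, {"x": 0, "y": 0, "z": 0, "rx": 0, "ry": 0, "rz": 0, "jaw": 2}, {"x": 0, "y": 0, "z": 0, "rx": 0, "ry": 0, "rz": 0, "jaw": 2}])

```text
clock: 7.85
tool_pos: [0.5515, 0.1609, 0.1593]
eef_rot: [0.111, 0.994, -0.001, -0.0]
contact_force: [-0.1, -0.7, -0.5]
opening: 0.376
finger_force: 20.0
```

Run:
```python
from h import *
a=snap('scene');b=snap('side');w=snap('wrist')
st=get_state();print(st['clock'],st['tool_pos'],st['opening'],st['finger_force'])
h=lambda s:cv2.resize(s['img'],(400,300),interpolation=cv2.INTER_AREA)
g=lambda s,x,y:cv2.resize(s['img'][y:y+150,x:x+200],(400,300),interpolation=cv2.INTER_CUBIC)
cv2.imwrite('pics/i.png',cv2.cvtColor(np.vstack([np.hstack([g(a,240,110),g(b,80,190)]),np.hstack([h(w),h(b)])]),cv2.COLOR_RGB2BGR))
```

```text
8.0 [0.55174202 0.16094873 0.15972628] 0.3735548811966388 19.999911367031018
```

View pics/i.png

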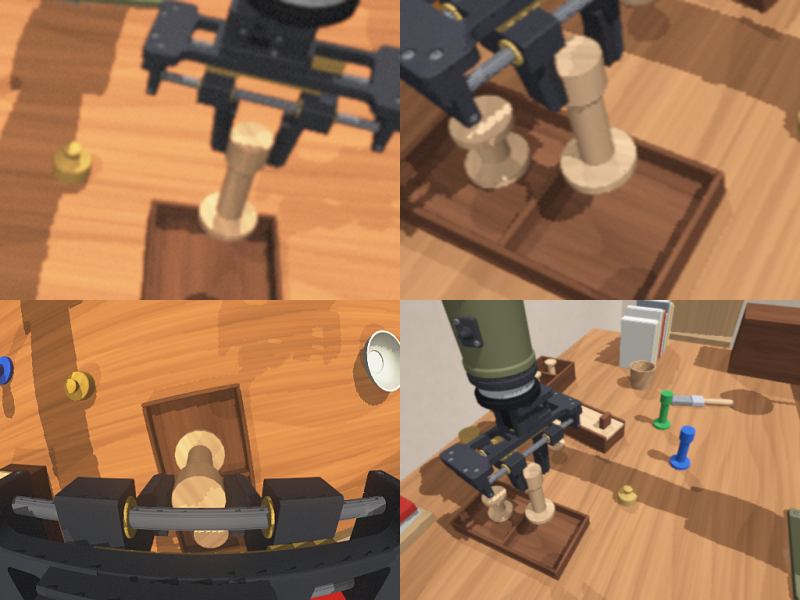

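The bobbin hangs upright over the empty bay: its foot is at (600,160) in the side crop, just behind the bay centre in perspective, with the tray's short bobbin clear of the fingers. I'm lowering it.

Emit:
send_rows(motion=[{"x": 0, "y": 0, "z": 2, "rx": 0, "ry": 0, "rz": 0, "jaw": 2}, {"x": 0, "y": 0, "z": 2.5, "rx": 0, "ry": 0, "rz": 0, "jaw": 2}, {"x": 0, "y": 0, "z": 2, "rx": 0, "ry": 0, "rz": 0, "jaw": 2}, {"x": 0, "y": 0, "z": 1, "rx": 0, "ry": 0, "rz": 0, "jaw": 2}, {"x": 0, "y": 0, "z": 0.5, "rx": 0, "ry": 0, "rz": 0, "jaw": 2}])

```text
clock: 8.5
tool_pos: [0.5515, 0.1619, 0.0791]
eef_rot: [0.11, 0.994, -0.0, -0.0]
contact_force: [-0.9, -1.0, -0.6]
opening: 0.379
finger_force: 20.0
```

Emit:
send_rows(motion=[{"x": 0, "y": 0, "z": 0.1, "rx": 0, "ry": 0, "rz": 0, "jaw": 2}, {"x": 0, "y": 0, "z": 0.1, "rx": 0, "ry": 0, "rz": 0, "jaw": 2}, {"x": 0, "y": 0, "z": 0, "rx": 0, "ry": 0, "rz": 0, "jaw": 2}, {"x": 0, "y": 0, "z": 0, "rx": 0, "ry": 0, "rz": 0, "jaw": 2}, {"x": 0, "y": 0, "z": 0, "rx": 0, "ry": 0, "rz": 0, "jaw": 2}])

```text
clock: 9.0
tool_pos: [0.552, 0.1628, 0.0783]
eef_rot: [0.11, 0.994, 0.0, 0.0]
contact_force: [0.2, -0.1, -1.2]
opening: 0.376
finger_force: 20.0
```

Emit:
send_rows(motion=[{"x": 0, "y": 0, "z": 0.1, "rx": 0, "ry": 0, "rz": 0, "jaw": 2}, {"x": 0, "y": 0, "z": 0.1, "rx": 0, "ry": 0, "rz": 0, "jaw": 2}, {"x": 0, "y": 0, "z": 0.05, "rx": 0, "ry": 0, "rz": 0, "jaw": 2}, {"x": 0, "y": 0, "z": 0, "rx": 0, "ry": 0, "rz": 0, "jaw": 2}, {"x": 0, "y": 0, "z": 0, "rx": 0, "ry": 0, "rz": 0, "jaw": 2}])

```text
clock: 9.5
tool_pos: [0.5521, 0.1629, 0.0757]
eef_rot: [0.11, 0.994, 0.0, 0.0]
contact_force: [-0.2, -0.2, 5.1]
opening: 0.376
finger_force: 20.0
```

Touchdown: 5 N upward at z = 0.0757, as expected for the bay's floor. I'm releasing gently, then raising.

Emit:
send_rows(motion=[{"x": 0, "y": 0, "z": 0, "rx": 0, "ry": 0, "rz": 0, "jaw": 4}, {"x": 0, "y": 0, "z": 0, "rx": 0, "ry": 0, "rz": 0, "jaw": 6}, {"x": 0, "y": 0, "z": 0, "rx": 0, "ry": 0, "rz": 0, "jaw": 7}, {"x": 0, "y": 0, "z": 0, "rx": 0, "ry": 0, "rz": 0, "jaw": 7}, {"x": 0, "y": 0, "z": 0, "rx": 0, "ry": 0, "rz": 0, "jaw": 7}])

```text
clock: 10.0
tool_pos: [0.5517, 0.1627, 0.0752]
eef_rot: [0.11, 0.994, -0.0, -0.0]
contact_force: [-0.7, 0.2, 1.3]
opening: 0.783
finger_force: 0.0
```

Emit:
send_rows(motion=[{"x": 0, "y": 0, "z": -1, "rx": 0, "ry": 0, "rz": 0, "jaw": 7}, {"x": 0, "y": 0, "z": -2.5, "rx": 0, "ry": 0, "rz": 0, "jaw": 7}, {"x": 0, "y": 0, "z": -3, "rx": 0, "ry": 0, "rz": 0, "jaw": 7}, {"x": 0, "y": 0, "z": -3, "rx": 0, "ry": 0, "rz": 0, "jaw": 7}, {"x": 0, "y": 0, "z": -2, "rx": 0, "ry": 0, "rz": 0, "jaw": 7}])

```text
clock: 10.5
tool_pos: [0.5524, 0.1632, 0.1932]
eef_rot: [0.11, 0.994, 0.001, 0.001]
contact_force: [0.2, -0.4, 0.9]
opening: 0.798
finger_force: 0.0
```

Run:
```python
from h import *
from scipy.spatial.transform import Rotation as Ro
b=snap('side');a=snap('scene');st=get_state();print(st['clock'],st['tool_pos'],st['opening'],st['contact_force'])
# pale bobbin blobs near bay in side view
for nm,s,(x,y,W,H) in(('side',b,(150,200,100,150)),('scene',a,(300,130,110,130))):
    hsv=cv2.cvtColor(s['img'],cv2.COLOR_RGB2HSV)[y:y+H,x:x+W]
    m=((hsv[...,2]>150)&(hsv[...,1]<125)).astype(np.uint8)
    n,l,q,c=cv2.connectedComponentsWithStats(m)
    print(nm,[(np.add(q[i,:2],(x,y)).tolist(),q[i,2:].tolist()) for i in range(1,n) if q[i,4]>40])
R=Ro.from_quat(st['eef_rot']).as_matrix()
print('grip',((np.array([.5606,-.1636,0])-st['tool_pos'])@R*100).round(2))
# refine grip top corners side+scene tri
f=lambda u:(240+u[0]/5,135+u[1]/5)
for us,ua in zip([(78,82),(120,42),(148,55),(108,97)],[None]*4): print(plane(b,*f(us),.086).round(4))
g=lambda u:(150+u[0]/5,155+u[1]/5)
for ua in[(122,240),(140,230),(210,258),(195,270)]: print('s',plane(a,*g(ua),.086).round(4))
```

```text
10.6 [0.55355037 0.16377417 0.19382917] 0.7941662862624091 [-0.21808794 -0.22669315 -0.58705962]
side [([209, 225], [15, 22, 51]), ([163, 251], [42, 68, 1543])]
scene [([333, 204], [34, 51, 826])]
grip [ -7.76 -31.86  19.3 ]
[ 0.5674 -0.1431  0.086 ]
[ 0.5624 -0.1754  0.086 ]
[ 0.5483 -0.1713  0.086 ]
[ 0.5524 -0.1385  0.086 ]
s [ 0.5628 -0.1807  0.086 ]
s [ 0.5569 -0.1753  0.086 ]
s [ 0.5665 -0.1442  0.086 ]
s [ 0.5731 -0.1482  0.086 ]
```

Emit:
send_rows(motion=[{"x": -0.4, "y": -1.8, "z": 0, "rx": 0, "ry": 0, "rz": 0, "jaw": 5.5}, {"x": -0.6, "y": -2.5, "z": 0, "rx": 0, "ry": 0, "rz": 0, "jaw": 5.5}, {"x": -0.7, "y": -3, "z": 0, "rx": 0, "ry": 0, "rz": 0, "jaw": 5.5}, {"x": -0.7, "y": -3, "z": 0, "rx": 0, "ry": 0, "rz": 0, "jaw": 5.5}, {"x": -0.7, "y": -3, "z": 0, "rx": 0, "ry": 0, "rz": 0, "jaw": 5.5}])

```text
clock: 11.1
tool_pos: [0.5522, 0.0248, 0.1897]
eef_rot: [0.11, 0.994, -0.0, -0.001]
contact_force: [1.5, 0.1, -0.4]
opening: 0.624
finger_force: 0.0
```

Emit:
send_rows(motion=[{"x": -0.8, "y": -3, "z": 0, "rx": 0, "ry": 0, "rz": 0, "jaw": 5.5}, {"x": -0.8, "y": -3, "z": 0, "rx": 0, "ry": 0, "rz": 0, "jaw": 5.5}, {"x": -0.8, "y": -3, "z": 0, "rx": 0, "ry": 0, "rz": 0, "jaw": 5.5}, {"x": -0.7, "y": -3, "z": 0, "rx": 0, "ry": 0, "rz": 0, "jaw": 5.5}, {"x": -0.7, "y": -3, "z": 0, "rx": 0, "ry": 0, "rz": 0, "jaw": 5.5}])

```text
clock: 11.6
tool_pos: [0.5564, -0.1299, 0.1896]
eef_rot: [0.11, 0.994, 0.0, -0.001]
contact_force: [-0.1, -0.0, -0.5]
opening: 0.625
finger_force: 0.0
```

Emit:
send_rows(motion=[{"x": -0.5, "y": -2.2, "z": 0, "rx": 0, "ry": 0, "rz": 0, "jaw": 5.5}, {"x": -0.3, "y": -1.4, "z": 2, "rx": 0, "ry": 0, "rz": 0, "jaw": 5.5}, {"x": 0, "y": 0, "z": 2.5, "rx": 0, "ry": 0, "rz": 0, "jaw": 5.5}, {"x": 0, "y": 0, "z": 2, "rx": 0, "ry": 0, "rz": 0, "jaw": 5.5}, {"x": 0, "y": 0, "z": 0, "rx": 0, "ry": 0, "rz": 0, "jaw": 5.5}])

```text
clock: 12.1
tool_pos: [0.5543, -0.1654, 0.1223]
eef_rot: [0.11, 0.994, 0.0, -0.003]
contact_force: [-0.7, 0.3, 0.5]
opening: 0.627
finger_force: 0.0
```

Run:
```python
from h import *
a=snap('scene');b=snap('side');w=snap('wrist')
st=get_state();print(st['clock'],st['tool_pos'],st['opening'],st['contact_force'])
g=lambda s,x,y,W,H:cv2.resize(s['img'][y:y+H,x:x+W],(400,300),interpolation=cv2.INTER_CUBIC)
cv2.imwrite('pics/j.png',cv2.cvtColor(np.vstack([np.hstack([g(a,140,150,100,75),g(b,210,90,100,75)]),np.hstack([g(w,128,144,256,192),g(b,100,210,160,120)])]),cv2.COLOR_RGB2BGR))
```

```text
12.25 [ 0.55745321 -0.16513213  0.1258892 ] 0.6230972994356709 [ 0.28473459 -0.18682973  0.55198611]
```

View pics/j.png

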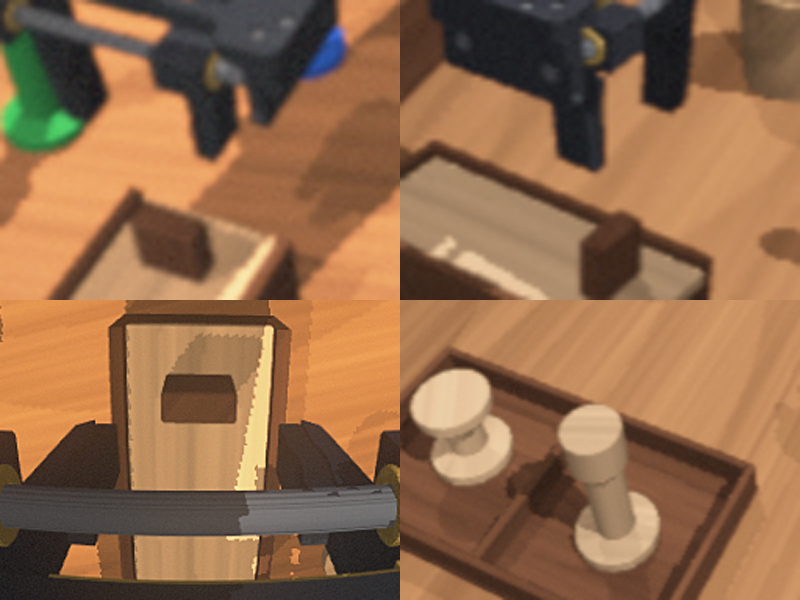

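The grip's top face is at wrist crop (198,407), pixel about (254.7,212.5), laterally midway between the fingers. The side crop shows the bobbin standing upright in the empty bay at (605,500). Now the offset to the grip:

Run:
```python
from h import *
from scipy.spatial.transform import Rotation as Ro
w=snap('wrist');st=get_state();R=Ro.from_quat(st['eef_rot']).as_matrix();P=st['tool_pos'];print(P,st['clock'])
px=lambda x,y:(128+x*.64,144+(y-300)*.64)
r=lambda x,y,z:(plane(w,*px(x,y),z,True),)
for n,x,y,z in[('topC',198,407,.086),('topL',160,407,.086),('topR',237,407,.086),('topnear',198,392,.086),('topfar',198,422,.086),('basenear',198,375,.05),('endbox',198,318,.055)]:
    p=plane(w,*px(x,y),z,True);print(n,p.round(4),((p-P)@R*100).round(2))
# fingertip height from scene+side, +y finger outer tip corner
a=snap('scene');b=snap('side')
print('tip',tri(ray(a,140+212/4,150+155/4),ray(b,210+180/4,90+163/4)))
```

```text
[ 0.55773074 -0.16521634  0.12625118] 12.3
topC [ 0.5614 -0.1677  0.086 ] [-0.4  -0.16  4.03]
topL [ 0.5575 -0.1851  0.086 ] [-0.41 -1.95  4.03]
topR [ 0.5654 -0.1498  0.086 ] [-0.41  1.67  4.03]
topnear [ 0.5542 -0.1661  0.086 ] [ 0.33 -0.16  4.02]
topfar [ 0.5687 -0.1693  0.086 ] [-1.16 -0.16  4.03]
basenear [ 0.5556 -0.1664  0.05  ] [ 0.19 -0.16  7.62]
endbox [ 0.5247 -0.1595  0.055 ] [ 3.36 -0.16  7.12]
tip (array([ 0.56538416, -0.13530786,  0.13882358]), np.float64(0.0021277968016740097))
```

Emit:
send_rows(motion=[{"x": -0.4, "y": -0.15, "z": 1.5, "rx": 0, "ry": 0, "rz": 0, "jaw": 5.5}, {"x": 0, "y": 0, "z": 2, "rx": 0, "ry": 0, "rz": 0, "jaw": 5.5}, {"x": 0, "y": 0, "z": 1.5, "rx": 0, "ry": 0, "rz": 0, "jaw": 5.5}, {"x": 0, "y": 0, "z": 0.6, "rx": 0, "ry": 0, "rz": 0, "jaw": 5.5}, {"x": 0, "y": 0, "z": 0, "rx": 0, "ry": 0, "rz": 0, "jaw": 5.5}])

```text
clock: 12.9
tool_pos: [0.56, -0.1676, 0.0682]
eef_rot: [0.11, 0.994, 0.0, -0.001]
contact_force: [0.6, 0.2, 0.7]
opening: 0.625
finger_force: 0.0
```

Emit:
send_rows(motion=[{"x": 0, "y": 0, "z": 0.3, "rx": 0, "ry": 0, "rz": 0, "jaw": 5.5}, {"x": 0, "y": 0, "z": 0.3, "rx": 0, "ry": 0, "rz": 0, "jaw": 5.5}, {"x": 0, "y": 0, "z": 0.2, "rx": 0, "ry": 0, "rz": 0, "jaw": 5.5}, {"x": 0, "y": 0, "z": 0.2, "rx": 0, "ry": 0, "rz": 0, "jaw": 5.5}, {"x": 0, "y": 0, "z": 0, "rx": 0, "ry": 0, "rz": 0, "jaw": 5.5}])

```text
clock: 13.4
tool_pos: [0.5605, -0.1678, 0.0592]
eef_rot: [0.11, 0.994, -0.0, -0.0]
contact_force: [0.4, -0.8, -1.5]
opening: 0.625
finger_force: 0.0
```

No contact at 0.059, so the tips do sit higher than nominal. A little lower, then close.

Emit:
send_rows(motion=[{"x": 0, "y": 0, "z": 0.3, "rx": 0, "ry": 0, "rz": 0, "jaw": 5.5}, {"x": 0, "y": 0, "z": 0.3, "rx": 0, "ry": 0, "rz": 0, "jaw": 5.5}, {"x": 0, "y": 0, "z": 0.2, "rx": 0, "ry": 0, "rz": 0, "jaw": 5.5}, {"x": 0, "y": 0, "z": 0, "rx": 0, "ry": 0, "rz": 0, "jaw": 5.5}, {"x": 0, "y": 0, "z": 0, "rx": 0, "ry": 0, "rz": 0, "jaw": 5.5}])

```text
clock: 13.9
tool_pos: [0.5606, -0.1677, 0.0512]
eef_rot: [0.11, 0.994, 0.0, -0.0]
contact_force: [0.3, -0.4, 1.1]
opening: 0.625
finger_force: 0.0
```

Emit:
send_rows(motion=[{"x": 0, "y": 0, "z": 0, "rx": 0, "ry": 0, "rz": 0, "jaw": 4}, {"x": 0, "y": 0, "z": 0, "rx": 0, "ry": 0, "rz": 0, "jaw": 2.5}, {"x": 0, "y": 0, "z": 0, "rx": 0, "ry": 0, "rz": 0, "jaw": 2.5}, {"x": 0, "y": 0, "z": 0, "rx": 0, "ry": 0, "rz": 0, "jaw": 2.5}, {"x": 0, "y": 0, "z": 0, "rx": 0, "ry": 0, "rz": 0, "jaw": 2.5}])

```text
clock: 14.4
tool_pos: [0.5612, -0.1657, 0.0514]
eef_rot: [0.11, 0.994, 0.001, 0.0]
contact_force: [1.5, 5.8, -0.6]
opening: 0.404
finger_force: 20.0
```

The grip is held (36 mm, 20 N). I'm pulling along tool +x.

Emit:
send_rows(motion=[{"x": 0.6, "y": 0, "z": 0, "rx": 0, "ry": 0, "rz": 0, "jaw": 2.5}, {"x": 1.2, "y": 0, "z": 0, "rx": 0, "ry": 0, "rz": 0, "jaw": 2.5}, {"x": 1.2, "y": 0, "z": 0, "rx": 0, "ry": 0, "rz": 0, "jaw": 2.5}, {"x": 1.2, "y": 0, "z": 0, "rx": 0, "ry": 0, "rz": 0, "jaw": 2.5}, {"x": 0.8, "y": 0, "z": 0, "rx": 0, "ry": 0, "rz": 0, "jaw": 2.5}])

```text
clock: 14.9
tool_pos: [0.5131, -0.1541, 0.0514]
eef_rot: [0.109, 0.994, 0.002, 0.001]
contact_force: [2.6, 6.6, -5.0]
opening: 0.41
finger_force: 20.0
```

Emit:
send_rows(motion=[{"x": 1.0, "y": 0.1, "z": 0, "rx": 0, "ry": 0, "rz": 0, "jaw": 2.5}, {"x": 1.2, "y": 0.1, "z": 0, "rx": 0, "ry": 0, "rz": 0, "jaw": 2.5}, {"x": 1.2, "y": 0, "z": 0, "rx": 0, "ry": 0, "rz": 0, "jaw": 2.5}, {"x": 1.0, "y": 0, "z": 0, "rx": 0, "ry": 0, "rz": 0, "jaw": 2.5}, {"x": 0.5, "y": 0, "z": 0, "rx": 0, "ry": 0, "rz": 0, "jaw": 2.5}])

```text
clock: 15.4
tool_pos: [0.4651, -0.1426, 0.0514]
eef_rot: [0.109, 0.994, 0.001, 0.001]
contact_force: [3.4, 4.7, -3.7]
opening: 0.413
finger_force: 20.0
```

Emit:
send_rows(motion=[{"x": 0, "y": 0, "z": 0, "rx": 0, "ry": 0, "rz": 0, "jaw": 2.5}, {"x": 0, "y": 0, "z": 0, "rx": 0, "ry": 0, "rz": 0, "jaw": 2.5}, {"x": 0, "y": 0, "z": 0, "rx": 0, "ry": 0, "rz": 0, "jaw": 2.5}, {"x": 0, "y": 0, "z": 0, "rx": 0, "ry": 0, "rz": 0, "jaw": 2.5}, {"x": 0, "y": 0, "z": 0, "rx": 0, "ry": 0, "rz": 0, "jaw": 2.5}])

```text
clock: 15.9
tool_pos: [0.4645, -0.1425, 0.0514]
eef_rot: [0.109, 0.994, 0.001, 0.0]
contact_force: [0.2, 4.8, -0.9]
opening: 0.408
finger_force: 20.0
```

The tool travelled 99 mm, so the lid is open, unless the pads slipped. I'm letting go, raising straight up and checking.

Emit:
send_rows(motion=[{"x": 0, "y": 0, "z": 0, "rx": 0, "ry": 0, "rz": 0, "jaw": 4.5}, {"x": 0, "y": 0, "z": 0, "rx": 0, "ry": 0, "rz": 0, "jaw": 5.5}, {"x": 0, "y": 0, "z": 0, "rx": 0, "ry": 0, "rz": 0, "jaw": 5.5}, {"x": 0, "y": 0, "z": 0, "rx": 0, "ry": 0, "rz": 0, "jaw": 5.5}, {"x": 0, "y": 0, "z": 0, "rx": 0, "ry": 0, "rz": 0, "jaw": 5.5}])

```text
clock: 16.4
tool_pos: [0.4644, -0.1445, 0.0514]
eef_rot: [0.11, 0.994, -0.0, 0.0]
contact_force: [0.2, 0.1, -0.8]
opening: 0.62
finger_force: 0.0
```

Emit:
send_rows(motion=[{"x": 0, "y": 0, "z": -1, "rx": 0, "ry": 0, "rz": 0, "jaw": 5.5}, {"x": 0, "y": 0, "z": -2.5, "rx": 0, "ry": 0, "rz": 0, "jaw": 5.5}, {"x": 0, "y": 0, "z": -3, "rx": 0, "ry": 0, "rz": 0, "jaw": 5.5}, {"x": 0, "y": 0, "z": -2, "rx": 0, "ry": 0, "rz": 0, "jaw": 5.5}, {"x": 0, "y": 0, "z": 0, "rx": 0, "ry": 0, "rz": 0, "jaw": 5.5}])

```text
clock: 16.9
tool_pos: [0.4661, -0.1445, 0.1391]
eef_rot: [0.11, 0.994, -0.0, 0.003]
contact_force: [0.8, -0.2, -0.7]
opening: 0.623
finger_force: 0.0
```

Run:
```python
from h import *
from scipy.spatial.transform import Rotation as Ro
w=snap('wrist');b=snap('side');st=get_state();P=st['tool_pos'];R=Ro.from_quat(st['eef_rot']).as_matrix();print(st['clock'],P,st['opening'],st['contact_force'],abs(st['qd']).max())
# grip: dark blob on the pale lid ahead of the fingers
h=cv2.cvtColor(w['img'],cv2.COLOR_RGB2HSV);m=np.zeros(h.shape[:2],np.uint8);m[150:260,225:290]=(h[150:260,225:290,2]<130)
n,l,q,c=cv2.connectedComponentsWithStats(m)
for i in range(1,n):
    if q[i,4]>150:
        p=plane(w,*c[i],.08,True);print('dark',q[i],c[i].round(1),p.round(4),((p-P)@R*100).round(2))
h=cv2.cvtColor(b['img'],cv2.COLOR_RGB2HSV)[200:350,150:250];n,l,q,c=cv2.connectedComponentsWithStats(((h[...,2]>150)&(h[...,1]<125)).astype(np.uint8));print([q[i].tolist() for i in range(1,n) if q[i,4]>100])
```

```text
17.0 [ 0.46441859 -0.14447711  0.13673447] 0.6234684231800264 [-0.55095462  0.5255895  -0.35714368] 0.026029344603933077
dark [ 234  179   46   29 1247] [256.3 193.7] [ 0.4618 -0.1439  0.08  ] [ 0.28 -0.    5.67]
[[13, 51, 41, 67, 1431]]
```

The grip now measures at (0.462,-0.144), 10 cm from where it was. The bobbin's outline in the bay is unchanged, and the gripper is clear and still. Handing in.

```bash
python3 -c "
from plant import *
print(finish_job())"
```

```text
the job is handed in; nothing more can be done
None
```

The tall bobbin stands upright in the tray's empty bay, the lid is slid open by about 100 mm and released, and the job was handed in at about 17 s; the hand-in gave no verdict.

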